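# Close the arepa warmer and hold the surface probe on its red spot

### The job

The arepa warmer's top is to be checked for temperature with its door closed: first push the warmer's door fully shut until it clicks home on its catch, then lift the yellow surface probe out of its wooden stand. Hold the probe upright with its copper foot centred on the red spot on top of the warmer, pressing lightly so that the spring tip is pushed about half way in, never hard, and finish while holding it there like that, still gripped. Leave the other things on the counter where they are.

Things in the scene. Friction and masses are not known exactly. Their poses are not given: they have to be found in the camera images.
- warmer: steel countertop arepa warmer with a flat white top, fixed: 200 deep (x) x 300 wide (y) x 170 high. Origin at the centre of its underside on the counter, x points from the door side to the back (away from the robot), y to its left, z up; the top is at z 170.
- warmer_door (a joint): the warmer's upright door, black frame, amber glass, 290 x 145 x 15, hinged at the warmer's left (+y) front edge, swings out to the robot. Rad: 0 = shut, grows as it opens; starts partly open, stays where left. In the last 0.045 rad a ball catch resists with about 4 N at the free edge; below about 0.015 it snaps the door in to 0 and keeps it there.
- door_push (a point): a place to push: on the door's outer face, on the black upper frame bar, 190 from the hinge axis, 13 below the door's top edge, 150 above the counter. x axis: the closing direction, normal to the door; y: along the door to the hinge. A bar handle stands 37 off the face 75 further out, only at heights 38 to 103.
- door_hinge (a point): point on the vertical hinge axis at the same height as door_push; the axis lies in the middle of the door's thickness, so door_push is 7.5 mm outside (towards the robot) of the plane through the axis.
- stand: fixed wooden block 80 x 90 x 100 high with an upright 25 mm hole through its centre in which the probe stands. Origin at the centre of its underside.
- probe: loose surface probe, about 0.135 kg, upright in the stand: yellow handle 40 (x) x 26 (y) x 75 high, below it a steel stem 12 in diameter, 55 long, then the spring tip. Origin at the centre of the handle's underside, which rests on the stand's top (height 100); z up along the handle. Grip it across its 26 width (along y).
- probe_grip (a point): point inside the handle on its axis, 50 above the handle's underside: where to grip from above.
- probe_tip (a joint): the probe's spring tip, a copper foot 18 in diameter, 6 thick, on a plunger. Value in m: 0 = fully out (the foot's face is 80 mm below the handle's underside), grows to 0.016 = pushed in to the stop. The spring pushes with 1 N at 0, 3 N half way (0.008), 5 N at the stop (250 N/m).
- tip_face (a point): centre of the copper foot's lower face, the face that touches the spot; moves with the tip.
- spot_red: red disc 32 in diameter, 2 thick, fixed on the warmer's white top: the spot to probe. Origin at the centre of its underside, on the warmer's top (height 170); its upper face is at height 172.
- spot_blue: blue disc of the same size on the warmer's top: not the one to probe. Red and blue may be either way round.
- budare: loose round black nonstick griddle, 260 in diameter, 14 high, two wire handles to a total of 362; bystander at the left. Origin at the centre of its underside.
- butter_dish: loose ceramic white butter dish with lid, 100 x 155 x 79 high, standing on a wooden turntable 220 in diameter and 28 high at the far right; bystander. Origin at the centre of its underside.
- grater: loose orange plastic box grater 70 x 90 x 198 high, standing to the right of the warmer; bystander. Origin at the centre of its underside.
- tongs_a: loose stainless tongs 255 long, 12 high, lying at the left near the robot; bystander. Origin under their middle, x along them.
- tongs_b: the same tongs, lying at the right near the robot; bystander.
Not all that is in view belongs to the job. There is more than one size of the probe; the one meant has the size given above.

How it is judged (in metres and radians):
On the way, in this order (a step that is already met when the one before it is completed fails the run):
1. the warmer's door is shut and seated on its catch (within 0.012 rad of shut) (value of joint warmer_door below 0.012 rad), for 0.3 s.
2. the probe is held clear of its stand (tip at least 10 mm above the stand's top), door still shut (value of joint warmer_door below 0.012 rad and height (world z) of tip_face above 0.11 m and contact force between the fingers and probe above 1 N and contact force between probe and stand below 0.05 N), for 0.2 s.
At the end, for the whole second after the job is handed in: Door within 0.012 rad of shut; probe gripped, at rest, within 0.14 rad of upright, copper foot within 9 mm of the red spot's centre, spring tip in by 3 to 13 of 16 mm, spot pressed with 1.2 to 5.5 N, touching neither the stand nor the top beside the spot (value of joint warmer_door below 0.012 rad and horizontal distance between tip_face and spot_red below 0.009 m and angle between probe's own z axis and vertical below 0.14 rad and height (world z) of probe above 0.2 m and value of joint probe_tip between 0.003 and 0.013 m and contact force between probe and spot_red between 1.2 and 5.5 N and contact force between the fingers and probe above 1 N and contact force between probe and warmer below 0.3 N and contact force between probe and stand below 0.05 N and linear speed of probe below 0.02 m/s); the arm keeps its last pose, push and grip.
It fails at once if the probe is driven hard (over 12 N) onto the warmer or the red spot (contact force between probe and spot_red above 12 N or contact force between probe and warmer above 12 N).
It fails at once if a bystander (budare, butter dish, grater, tongs) is moved by more than 30 mm (distance of any of budare, butter_dish, grater, tongs_a, tongs_b from where it was at the start of the episode above 0.03 m).
It also fails if it takes over 58 s, if anything falls off the work surface, if the arm or the gripper's body presses on something with over 40 N, if the wrist force passes 120 N, or if a joint passes its speed limit or range.

### The arm

A 6-joint arm with a two-finger parallel gripper is mounted at the origin on the work surface. World frame = base frame: x ahead of the robot, y to its left, z up, the work surface at z = 0. Lengths are in mm, angles in rad, forces in N, time in s.
With the tool pointing down it reaches from about 250 to 775 mm from the base axis. Payload 8.9 kg.
Tool frame: the origin (TCP) lies between the finger pads; the fingertips stand 25 mm ahead of it and the grasp point (between the pads) lies 6 mm ahead of it (env.nose_length is the z of the fingertips in the tool frame, in mm); z points along the fingers, y is the line along which they close (so a half turn about z gives the same grasp; the last joint's range is limited). The gripper opens to 85 mm and grips with 20 to 120 N. Pads are 22 mm wide; open, the fingers measure 114 mm over their backs; the gripper's body (76 mm by 85 mm) begins 54 mm behind the grasp point. The pads swing forward as they close: fully open they stand 13 mm farther back than shut.
Start: joints at [1.088, 0.291, -0.153, 1.127, 0, 1.431], TCP at [176.954, 494.278, 225.205] pointing down, gripper open.
Joint ranges: [-2.52, 2.52], [-0.91, 1.74], [-1.3, 1.37], [-1.96, 2.02], [-1.52, 1.47], [-3.14, 3.14]. Speed limits (rad/s): [2.22, 2.22, 2.79, 3.14, 3.14, 3.14].

### API

Orientations are given as a rotation vector (axis times angle).
In Python, from bench import env, grab_frame gives the robot as it stands.
- The arm moves only by the tool drive_tool, never from a script. Its argument "series" is a list of rows, each a list of 3 entries, a list of its own where there are three numbers: the shift along the tool's x, y, z in cm, then the turn, a rotation vector about the tool's x, y, z in degrees, then the closure, from -1 (fully open) to 1 (shut). In form: [[[dx, dy, dz], [rx, ry, rz], claw], ...]. A call has 1 to 5 rows; each row is the pose to reach, as a shift and turn from the pose commanded when the call began, along the tool's axes at that moment; what a row does not reach only later rows make up. A row lasts 1/8 s, in which the tool goes at most 62.5 mm and 10.7 degrees, less where a joint would pass 70% of its speed; a pose out of reach is approached as far as the arm can. A call with a gripper value outside its range is refused whole. The fingers move at their own pace and stop on an object; "squeeze" is the grip in N (left out, the last holds). Time passes only in rows, so rows that repeat a pose let the fingers close. It gives the time, the measured TCP pose, the force, the opening and the grip force at its end, in the units of the state.
- env.observe(): the state, without advancing time (a new reading comes with each control period).
- grab_frame(name): name is "scene" or "side" or "wrist"; returns a dict with "img" (384x512x3 uint8, red, green, blue), "fovy" (degrees; the focal length in pixels is half the picture's height over the tangent of half this angle, whatever the lens; pixels are square), "cx", "cy" (the principal point, pixels), "T" (4x4, takes a point from camera to world coordinates). Camera axes: x right, y down, z forward; pixel columns grow to the right and rows downward; lengths in mm; the calibration is good to about 2 mm. A picture is of the moment at which its call begins. There is no depth.
- env.job_done(): hands the job in; it is judged then, once.
The state is a dict: "clock": time; "joint_pos": joint angles; "dq": joint speeds; "joint_torque": joint torques, N m; "ee_pos": TCP position; "orientation": TCP orientation; "force": force on the tool from outside, world axes, zero at the start; "moment": the same for the moment, N m; "grip_width": finger opening in mm; "finger_force": force on a finger pad.
Only numpy, scipy, OpenCV 4.12 (cv2) and the standard library are available. Lean on these libraries where they do the work, as an engineer would, in place of code of your own. Each camera call takes 0.05 s, during which the arm holds its last target. There are 200 camera calls.

## Working session

There is one attempt and no reset: what is moved stays moved. The work goes in short steps, Python scripts to look and compute and a tool call to move; the robot and the scene stay as the last step left them, time stands still between calls to the robot, and variables do not carry over. Pictures are saved under pics/ and viewed, at most 10 in all, crops included, and the job is handed in when it is done.

Besides the shell and the picture viewer there is one more tool, called after "Emit:" as name(argument=value, ...), one argument or row to a line, values as JSON. drive_tool: Moves the arm, as the interface text tells. Its arguments: {"type":"object","properties":{"series":{"type":"array","items":{"type":"array"}},"squeeze":{"type":"number"}},"required":["series"]}

```bash
mkdir -p pics; ls; cat > h.py <<'E'
import numpy as np, cv2, pickle
from bench import env, grab_frame
from scipy.spatial.transform import Rotation as R
def snap(n,f):
    d=grab_frame(n); cv2.imwrite(f'pics/{f}.png',d['img'][:,:,::-1]); pickle.dump(d,open(f'pics/{f}.pkl','wb')); return d
def load(f): return pickle.load(open(f'pics/{f}.pkl','rb'))
def ray(d,u,v):
    T=d['T'];fl=d['img'].shape[0]/2/np.tan(np.radians(d['fovy'])/2)
    r=T[:3,:3]@np.array([(u-d['cx'])/fl,(v-d['cy'])/fl,1]);return T[:3,3],r/np.linalg.norm(r)
def atz(d,u,v,z):
    o,r=ray(d,u,v);return o+r*(z-o[2])/r[2]
def tri(*a):
    A=np.zeros((3,3));b=np.zeros(3);L=[ray(*x) for x in a]
    for o,r in L:
        P=np.eye(3)-np.outer(r,r);A+=P;b+=P@o
    p=np.linalg.solve(A,b);return p,[np.linalg.norm(np.cross(p-o,r)) for o,r in L]
def proj(d,p):
    T=d['T'];fl=d['img'].shape[0]/2/np.tan(np.radians(d['fovy'])/2)
    c=T[:3,:3].T@(np.array(p)-T[:3,3]);return d['cx']+fl*c[0]/c[2],d['cy']+fl*c[1]/c[2]
E
python3 - <<'E'
from h import *
np.set_printoptions(precision=3,suppress=True)
a=snap('scene','s0');b=snap('side','d0');c=snap('wrist','w0')
for d in(a,b,c):print(d['fovy'],d['cx'],d['cy'],d['T'])
o=env.observe();print({k:o[k] for k in('clock','ee_pos','orientation','force','grip_width')},env.nose_length)
im=np.vstack([np.hstack([a['img'],b['img']])])
for n in('s0','d0'):
    cv2.imwrite(f'pics/{n}b.png',cv2.resize(cv2.imread(f'pics/{n}.png'),(800,600),interpolation=cv2.INTER_CUBIC))
E
```

```text
pics
46.6157368329893 258.2300258619665 192.10753949481114 [[  -0.568    0.715   -0.409 1083.18 ]
 [   0.823    0.492   -0.284  425.417]
 [  -0.002   -0.498   -0.867 1253.913]
 [   0.       0.       0.       1.   ]]
57.75068204967745 251.19148078364643 191.12133358802924 [[    0.994    -0.077     0.079   426.112]
 [   -0.108    -0.512     0.852 -1013.709]
 [   -0.025    -0.855    -0.518   752.293]
 [    0.        0.        0.        1.   ]]
66.56840747376523 261.28680843937025 188.94597010908097 [[  0.337   0.898   0.282 105.255]
 [  0.942  -0.321  -0.102 519.224]
 [ -0.001   0.3    -0.954 373.66 ]
 [  0.      0.      0.      1.   ]]
{'clock': 0.15, 'ee_pos': array([176.808, 493.977, 224.782]), 'orientation': array([-0.537, -3.095,  0.001]), 'force': array([0.312, 0.653, 0.464]), 'grip_width': 85.46468491321835} 25.0
```

View pics/s0b.png

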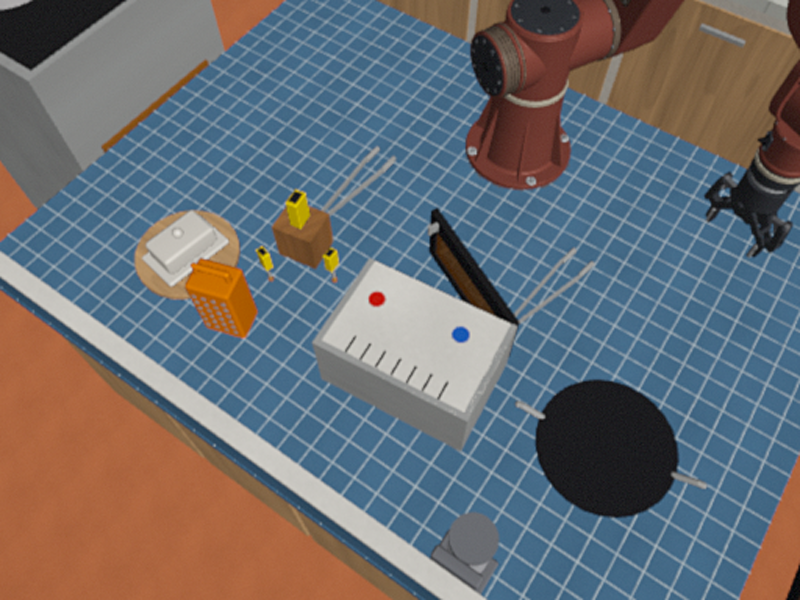

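View pics/d0b.png

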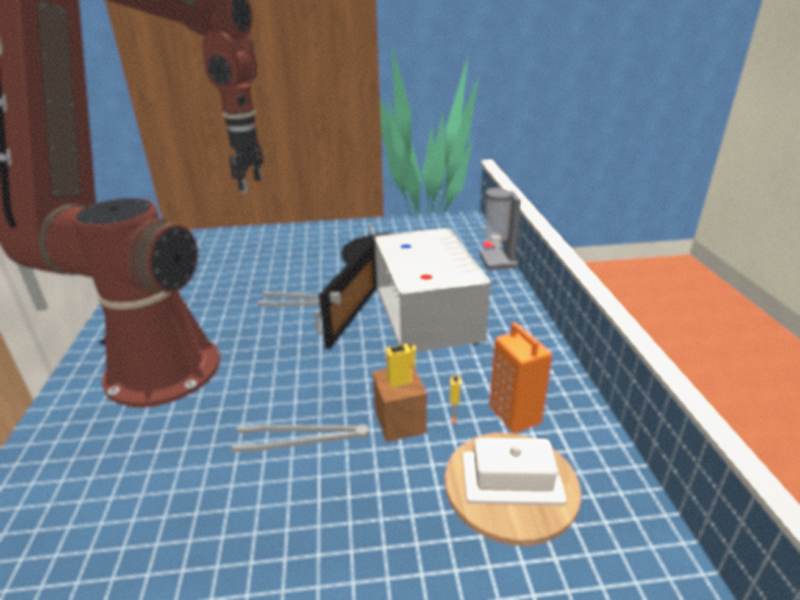

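The scene view shows the warmer with red spot (376,298) and blue spot (460,334), the door ajar with its free edge at (434,220), and the probe in its stand at (297,210). Two small decoy probes stand at (264,258) and (331,261). I'll enlarge both views next.

```bash
python3 - <<'E'
from h import *
for n,(x,y,w,h) in {'s0':(160,110,184,138),'d0':(195,140,128,145)}.items():
    im=cv2.imread(f'pics/{n}.png')[y:y+h,x:x+w]
    s=4
    cv2.imwrite(f'pics/{n}c.png',cv2.resize(im,None,fx=s,fy=s,interpolation=cv2.INTER_CUBIC))
def cen(f,m,box=None):
    d=load(f);r,g,b=[d['img'][:,:,i].astype(int) for i in range(3)]
    k=eval(m).astype('uint8')
    n,l,st,c=cv2.connectedComponentsWithStats(k)
    for i in range(1,n):
        if st[i,4]>12: print(f,m,st[i],c[i].round(2))
for f in('s0','d0'):
    cen(f,'(r>150)&(g<60)&(b<60)'); cen(f,'(r>150)&(g>140)&(b<70)'); cen(f,'(b>150)&(g<90)&(r<70)')
E
```

```text
s0 (r>150)&(g<60)&(b<60) [236 187  10   9  61] [240.74 190.82]
s0 (r>150)&(g>140)&(b<70) [183 123  15  24 209] [190.66 134.96]
s0 (r>150)&(g>140)&(b<70) [207 160   9  14  65] [212.09 166.32]
s0 (r>150)&(g>140)&(b<70) [166 162   8  11  50] [170.3  166.82]
s0 (b>150)&(g<90)&(r<70) [290 210  10   9  51] [294.27 213.76]
d0 (r>150)&(g>140)&(b<70) [248 224  17  24 321] [255.69 235.23]
d0 (r>150)&(g>140)&(b<70) [289 246   4  12  42] [290.64 251.62]
```

View pics/s0c.png

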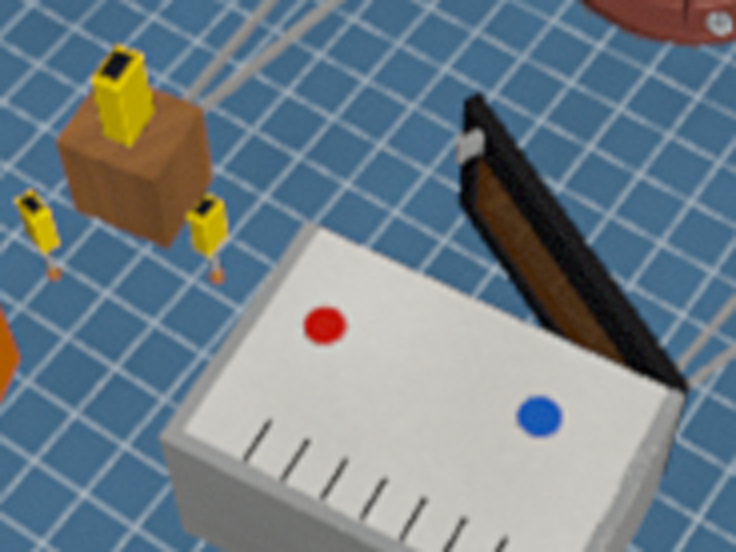

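View pics/d0c.png

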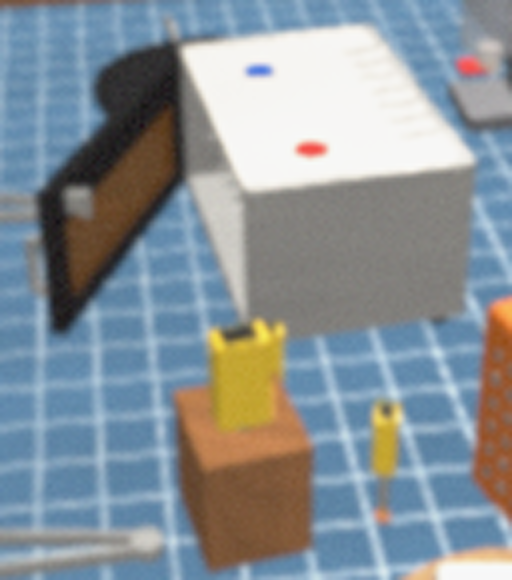

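```bash
python3 - <<'E'
from h import *
np.set_printoptions(precision=1,suppress=True)
s=load('s0');d=load('d0')
S=lambda x,y:(s,160+(x+.5)/4-.5,110+(y+.5)/4-.5)
D=lambda x,y:(d,195+(x+.5)/4-.5,140+(y+.5)/4-.5)
T=lambda n,a,b:print(n,*tri(S(*a),D(*b)))
T('red',(324,325),(311,149));T('blue',(540,417),(259,70))
T('w FR',(315,226),(245,192));T('w FL',(684,388),(180,43));T('w BR',(165,437),(472,163))
T('door free top',(472,95),(40,196))
T('st right/near', (155,182),(310,447)); T('st 2',(58,140),(210,468)) ; T('st3',(207,107),(175,395)); T('st3b',(207,107),(272,385));T('st4',(58,140),(310,447))
for n,p in [('red',(324,325)),('blue',(540,417))]:print(n,atz(*S(*p),172))
for p in [(311,149),(259,70)]:print('side',atz(*D(*p),172))
for p in[(123,46),(148,57),(93,74),(118,87)]:print('top s',atz(*S(*p),175))
for p in[(101,122),(127,146),(154,105)]:print('bot s',atz(*S(*p),100))
for p in[(213,343),(275,333),(210,330)]:print('top d',atz(*D(*p),175))
for p in[(215,424),(278,418)]:print('bot d',atz(*D(*p),100))
for p in[(58,140),(155,182),(207,107),(112,70)]:print('stand s',atz(*S(*p),100))
for p in[(175,395),(210,468),(310,447),(275,385)]:print('stand d',atz(*D(*p),100))
for p in[(478,93),(465,100),(685,385),(640,340),(560,215)]:print('door s',atz(*S(*p),163))
for p in[(315,226),(684,388),(165,437)]:print('warm s',atz(*S(*p),170))
for p in[(245,192),(472,163),(182,43),(370,27)]:print('warm d',atz(*D(*p),170))
E
```

```text
red [597.6  27.3 170.5] [np.float64(0.04917566575409646), np.float64(0.04917566575438117)]
blue [573.2 190.7 170.3] [np.float64(0.34070431168886706), np.float64(0.34070431168907045)]
w FR [532.7 -28.5 166.1] [np.float64(0.886082363363202), np.float64(0.8860823633630993)]
w FL [501.4 260.5 173.2] [np.float64(1.7964884378254908), np.float64(1.7964884378255612)]
w BR [729.1 -11.8 167.1] [np.float64(0.33463982145951837), np.float64(0.3346398214594882)]
door free top [364.3  -1.5 161.1] [np.float64(0.0789767841294717), np.float64(0.07897678412937216)]
st right/near [ 538.  -211.2   57. ] [np.float64(22.052416488486596), np.float64(22.05241648848641)]
st 2 [ 506.4 -280.5   79.3] [np.float64(30.71905599009864), np.float64(30.719055990098607)]
st3 [ 456.5 -196.7   96.6] [np.float64(3.1995926479267736), np.float64(3.1995926479268273)]
st3b [ 499.8 -193.7  114.2] [np.float64(35.39420044814375), np.float64(35.39420044814383)]
st4 [ 548.3 -272.7   99.4] [np.float64(0.6801421504166725), np.float64(0.6801421504166624)]
red [598.3  27.8 172. ]
blue [573.7 191.2 172. ]
side [597.2  24.5 172. ]
side 
[... 239 characters left out ...]
43.6  175. ]
top d [ 529.5 -238.2  175. ]
top d [ 485.1 -228.3  175. ]
bot d [ 485.2 -240.   100. ]
bot d [ 531.  -239.7  100. ]
stand s [ 547.9 -272.2  100. ]
stand s [ 536.  -183.4  100. ]
stand s [ 454.9 -194.4  100. ]
stand s [ 469.1 -281.1  100. ]
stand d [ 459.2 -203.2  100. ]
stand d [ 477.1 -285.9  100. ]
stand d [ 548.8 -273.9  100. ]
stand d [ 534.  -201.8  100. ]
door s [361.4   1.9 163. ]
door s [372.6  -2.6 163. ]
door s [491.4 258.7 163. ]
door s [478.2 214.7 163. ]
door s [420.7 112.6 163. ]
warm s [533.7 -26.7 170. ]
warm s [497.6 260.4 170. ]
warm s [729.7 -10.5 170. ]
warm d [532.8 -35.7 170. ]
warm d [727.9 -16.9 170. ]
warm d [505.2 265.1 170. ]
warm d [698.1 272.7 170. ]
```

Triangulated: red spot ≈ (598,27,171), warmer yaw ≈ 0.1. The door is about 0.57 rad open, with the hinge near (498,258) and the free edge at (365,0). The stand is near (502,-235) with yaw ≈ 0.12. The same tool yaw suits both the push and the grasp.

```bash
cat >> h.py <<'E'
def go(p,yaw,tilt=None):
    """shift cm / turn deg to world TCP p, tool down, tool y at world angle yaw (deg)"""
    o=env.observe();M=R.from_rotvec(o['orientation']).as_matrix()
    y=np.array([np.cos(np.radians(yaw)),np.sin(np.radians(yaw)),0]);z=np.array([0,0,-1.]);W=np.c_[np.cross(y,z),y,z]
    print(round(o['clock'],2),o['ee_pos'].round(1),'F',o['force'].round(1),'w',round(o['grip_width'],1),'yaw',np.degrees(np.arctan2(M[1,1],M[0,1])).round(1),
      '-> cm',(M.T@(np.array(p)-o['ee_pos'])/10).round(2),'deg',np.degrees(R.from_matrix(M.T@W).as_rotvec()).round(1))
E
python3 -c "
from h import *
go([330,130,225],96.5)"
```

```text
0.15 [176.8 494.  224.8] F [0.3 0.7 0.5] w 85.5 yaw 70.3 -> cm [-26.69 -29.1    0.  ] deg [ -0.1  -0.  -26.2]
```

Emit:
drive_tool(
  series=[
    [[-5,-4,0],[0,0,-5],1],
    [[-9,-9,0],[0,0,-10],1],
    [[-13,-14,0],[0,0,-15],1],
    [[-17,-18.5,0],[0,0,-20],1],
    [[-21,-23,0],[0,0,-26],1],
  ],
  squeeze=40,
)

```text
clock: 0.78
ee_pos: [297.4, 205.3, 225.3]
orientation: [-0.178, 3.136, 0.0]
force: [2.0, -0.7, 0.1]
grip_width: -0.3
finger_force: 0.0
```

```bash
python3 -c "
from h import *
go([340,125,160],96.5)"
```

```text
0.78 [297.4 205.3 225.3] F [ 2.  -0.7  0.1] w -0.3 yaw 96.5 -> cm [-3.32 -8.46  6.53] deg [0. 0. 0.]
```

Emit:
drive_tool(
  series=[
    [[-1,-4,2],[0,0,0],1],
    [[-3.3,-8.5,6.5],[0,0,0],1],
    [[-3.3,-8.5,6.5],[0,0,0],1],
  ],
)

```text
clock: 1.15
ee_pos: [338.7, 123.9, 158.3]
orientation: [0.165, -3.134, 0.001]
force: [0.2, -0.4, -0.1]
grip_width: 0.2
finger_force: 0.0
```

```bash
python3 -c "
from h import *
a=snap('scene','s1')
np.set_printoptions(precision=1,suppress=True)
u,v=proj(a,[400,100,160]);u=int(u);v=int(v);print(u,v)
im=a['img'][v-80:v+80,u-100:u+100,::-1]
cv2.imwrite('pics/s1c.png',cv2.resize(im,None,fx=4,fy=4,interpolation=cv2.INTER_CUBIC))
w=snap('wrist','w1')
# targets along the arc
hx=np.array([498,258]);
for th in (.57,.4,.2,.1,.05,0):
    a0=0.106-th; dr=np.array([np.sin(a0),-np.cos(a0)]);n=np.array([np.cos(a0),np.sin(a0)])
    print(th,hx+190*dr-n*(7.5+11))
go([380,100,160],96.5)"
```

```text
299 157
0.57 [396.4  96.4]
0.4 [425.2  81.5]
0.2 [461.7  70.6]
0.1 [480.6  67.9]
0.05 [490.2  67.3]
0 [499.7  67.1]
1.25 [338.8 125.8 159.9] F [ 0.3 -0.1 -0.3] w -0.1 yaw 96.2 -> cm [-3.8 -3.  -0. ] deg [ 0.  -0.1 -0.3]
```

View pics/s1c.png

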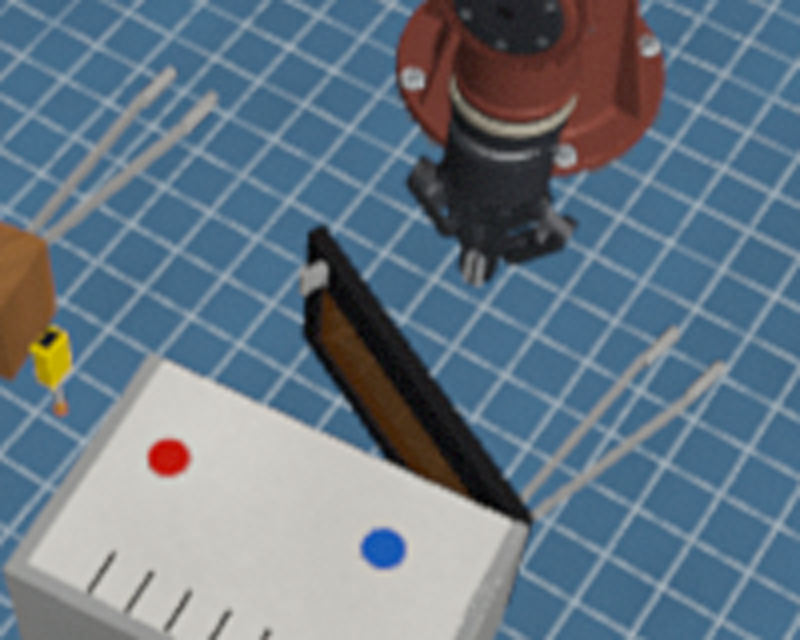

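The closed fingers sit in front of the door, tips at (475,268), clear of everything. Next I'll push along the arc.

Emit:
drive_tool(
  series=[
    [[-4,-2.8,-0.7],[0,0,0],1],
    [[-5.4,-3.7,-0.7],[0,0,0],1],
    [[-6.7,-4.5,-0.7],[0,0,0],1],
    [[-8,-5.3,-0.7],[0,0,0],1],
    [[-9.2,-5.8,-0.7],[0,0,0],1],
  ],
)

```text
clock: 1.88
ee_pos: [437.4, 78.7, 167.2]
orientation: [0.173, -3.137, -0.0]
force: [0.8, -0.2, 0.1]
grip_width: 0.1
finger_force: 0.0
```

Emit:
drive_tool(
  series=[
    [[-1.2,-0.5,0],[0,0,0],1],
    [[-2.4,-1,0],[0,0,0],1],
    [[-3.3,-1.2,0],[0,0,0],1],
    [[-4.2,-1.4,0],[0,0,0],1],
    [[-4.8,-1.5,0],[0,0,0],1],
  ],
)

```text
clock: 2.5
ee_pos: [486.8, 69.0, 167.1]
orientation: [0.172, -3.137, -0.0]
force: [-0.8, -0.8, 0.2]
grip_width: 0.0
finger_force: 0.0
```

Emit:
drive_tool(
  series=[
    [[-0.3,0,0],[0,0,0],1],
    [[-0.6,0,0],[0,0,0],1],
    [[-0.9,0,0],[0,0,0],1],
    [[-0.9,0,0],[0,0,0],1],
  ],
)

```text
clock: 3.0
ee_pos: [495.4, 70.0, 167.2]
orientation: [-0.172, 3.137, -0.0]
force: [-0.3, 0.4, 0.1]
grip_width: -0.1
finger_force: 0.0
```

```bash
python3 -c "
from h import *
a=snap('scene','s2');b=snap('side','d2')
A=a['img'][105:225,240:350,::-1];B=b['img'][140:235,195:323,::-1]
A=cv2.resize(A,(410,448),interpolation=cv2.INTER_CUBIC);B=cv2.resize(B,(390,448),interpolation=cv2.INTER_CUBIC)
cv2.imwrite('pics/c2.png',np.hstack([A,B]))
go([500,67,167],96.5)"
```

```text
3.1 [495.2  70.  167.2] F [ 0.2 -0.   0.4] w 0.0 yaw 96.3 -> cm [-0.44 -0.35  0.02] deg [-0.  -0.  -0.2]
```

View pics/c2.png

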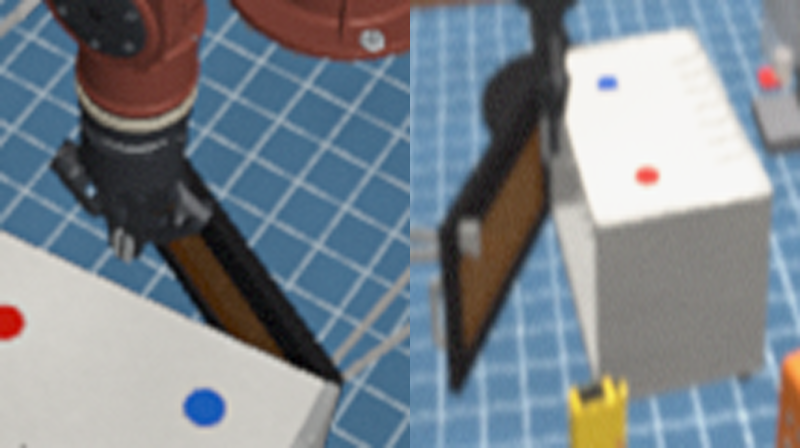

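The door has not moved: its free edge is still at (440,235) in the side half, and the fingers now sit past it at (125,255) with no force. I'll check the actual fingertip height.

```bash
python3 -c "
from h import *
np.set_printoptions(precision=1,suppress=True)
a=load('s2');b=load('d2')
print(tri((a,273.5,174.1),(b,245.9,183.5)))
for z in (142,167,190,220):
  for d,k in((a,(240,105,3.727,3.733,0)),(b,(195,140,3.047,4.716,410))):
    u,v=proj(d,[495,70,z]);print(z,(u-k[0])*k[2]+k[4],(v-k[1])*k[3])
a=load('s1');u,v=proj(a,[339,126,135]);print('s1',(u-199)*4,(v-77)*4)
o=env.observe();print(o['joint_pos'],o['joint_torque'],o['moment'])
A=load('d2')['img'][140:200,215:275,::-1];cv2.imwrite('pics/d2z.png',cv2.resize(A,(600,600),interpolation=cv2.INTER_CUBIC))
"
```

```text
(array([496.3,  60.5, 139.9]), [np.float64(12.72212558688801), np.float64(12.722125586887993)])
142 123.99732680749169 272.18142093866726
142 553.231834647532 189.9262203109336
167 124.86775718287292 255.16542094654628
167 552.3902526550008 160.88689322642318
190 125.69492644616908 238.99513027675982
190 551.6002246190948 133.62646852127207
220 126.8139016830213 217.12033918491971
220 550.5462756175655 97.25928141719577
s1 471.29758415157994 300.40114186594246
[-0.   0.3 -0.3  1.  -0.  -0.1] [  0.  -51.3  31.2  -0.    0.    0. ] [-0. -0.  0.]
```

View pics/d2z.png

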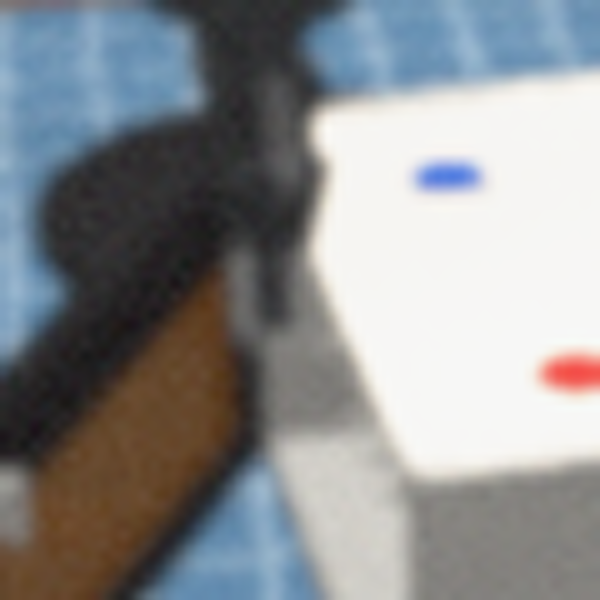

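The projection shows the real fingertips about 25 mm higher than the reported TCP implies, at about z 165, so they passed over the 163 mm door. I'll back off and go in lower.

Emit:
drive_tool(
  series=[
    [[0,0,-2],[0,0,0],1],
    [[5,2,-2],[0,0,0],1],
    [[10,4,-2],[0,0,0],1],
    [[15,6,-2],[0,0,0],1],
    [[15,6,-1],[0,0,0],1],
  ],
)

```text
clock: 3.72
ee_pos: [336.7, 113.8, 177.5]
orientation: [-0.175, 3.137, 0.0]
force: [0.5, -0.3, 0.9]
grip_width: -0.2
finger_force: 0.0
```

Emit:
drive_tool(
  series=[
    [[0,0,3.5],[0,0,0],1],
    [[0,0,3.5],[0,0,0],1],
    [[-2,-1,3.5],[0,0,0],1],
    [[-4.4,-2,3.5],[0,0,0],1],
    [[-5.5,-2.5,3.5],[0,0,0],1],
  ],
)

```text
clock: 4.35
ee_pos: [398.7, 93.9, 143.0]
orientation: [-0.171, 3.136, -0.0]
force: [-1.7, 0.2, 0.5]
grip_width: 0.2
finger_force: 0.4
```

Emit:
drive_tool(
  series=[
    [[-1.2,-0.8,0],[0,0,0],1],
    [[-2.4,-1.4,0],[0,0,0],1],
    [[-3.6,-2,0],[0,0,0],1],
  ],
)

```text
clock: 4.72
ee_pos: [435.6, 78.2, 142.3]
orientation: [0.172, -3.137, -0.0]
force: [-0.4, 1.3, -0.4]
grip_width: -0.2
finger_force: 0.4
```

```bash
python3 -c "
from h import *
a=snap('scene','s3');b=load('s0')
# door free corner track: template from s0
t=b['img'][128:150,272:284];
A=a['img'][105:225,240:350,::-1];cv2.imwrite('pics/c3.png',cv2.resize(A,(440,480),interpolation=cv2.INTER_CUBIC))
go([500,67,140],96.5)"
```

```text
4.78 [437.5  77.7 142.4] F [ 1.4 -0.6  1.5] w -0.3 yaw 96.3 -> cm [-6.1  -1.75  0.25] deg [-0.   0.1 -0.2]
```

View pics/c3.png

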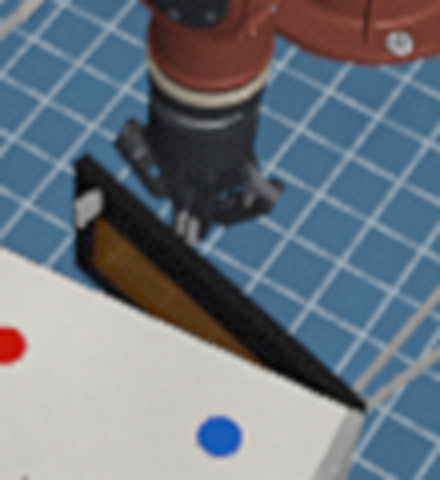

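The door is moving now, with its free corner at (80,160). I'll continue the push.

Emit:
drive_tool(
  series=[
    [[-1.2,-0.5,0],[0,0,0],1],
    [[-2.4,-1,0],[0,0,0],1],
    [[-3.3,-1.2,0],[0,0,0],1],
    [[-4.2,-1.4,0],[0,0,0],1],
    [[-4.8,-1.5,0],[0,0,0],1],
  ],
)

```text
clock: 5.4
ee_pos: [484.9, 68.7, 142.2]
orientation: [0.172, -3.137, -0.0]
force: [-1.4, 0.6, -0.1]
grip_width: -0.0
finger_force: 0.3
```

Emit:
drive_tool(
  series=[
    [[-0.3,0,0],[0,0,0],1],
    [[-0.6,0,0],[0,0,0],1],
    [[-0.8,0,0],[0,0,0],1],
    [[-0.8,0,0],[0,0,0],1],
  ],
)

```text
clock: 5.9
ee_pos: [490.5, 69.4, 142.0]
orientation: [0.172, -3.133, 0.001]
force: [-6.9, -1.7, 5.3]
grip_width: 0.1
finger_force: 3.7
```

Emit:
drive_tool(
  series=[
    [[-0.2,0,0],[0,0,0],1],
    [[-0.4,0,0],[0,0,0],1],
    [[-0.4,0,0],[0,0,0],1],
  ],
)

```text
clock: 6.28
ee_pos: [494.0, 69.6, 141.8]
orientation: [0.172, -3.133, 0.002]
force: [-6.0, -2.7, 0.2]
grip_width: 0.3
finger_force: 3.3
```

Emit:
drive_tool(
  series=[
    [[-0.2,0,0],[0,0,0],1],
    [[-0.4,0,0],[0,0,0],1],
    [[-0.4,0,0],[0,0,0],1],
  ],
)

```text
clock: 6.65
ee_pos: [498.1, 70.1, 141.9]
orientation: [0.172, -3.133, 0.001]
force: [-8.3, -3.7, 5.4]
grip_width: -0.2
finger_force: 4.7
```

Emit:
drive_tool(
  series=[
    [[-0.2,0,0],[0,0,0],1],
    [[-0.3,0,0],[0,0,0],1],
    [[-0.3,0,0],[0,0,0],1],
  ],
)

```text
clock: 7.02
ee_pos: [498.2, 70.2, 141.7]
orientation: [0.172, -3.128, 0.002]
force: [-21.7, -4.0, 14.1]
grip_width: 0.3
finger_force: 10.6
```

Emit:
drive_tool(
  series=[
    [[-0.2,0,0],[0,0,0],1],
    [[-0.3,0,0],[0,0,0],1],
    [[-0.3,0,0],[0,0,0],1],
  ],
)

```text
clock: 7.4
ee_pos: [498.2, 70.3, 141.3]
orientation: [0.171, -3.122, 0.003]
force: [-31.2, -6.8, 22.7]
grip_width: 0.1
finger_force: 16.1
```

Force rises with no further motion, so the door is at its hard stop. I'll back off, rise, and head for the probe with the gripper opening.

Emit:
drive_tool(
  series=[
    [[2,0,0],[0,0,0],1],
    [[6,0,-2],[0,0,0],1],
    [[7,-3,-6],[0,0,0],1],
    [[7,-8,-11],[0,0,0],-1],
    [[6,-13,-15],[0,0,0],-1],
  ],
)

```text
clock: 8.02
ee_pos: [458.8, -57.8, 287.9]
orientation: [-0.174, 3.134, -0.001]
force: [1.5, -0.1, 0.6]
grip_width: 35.9
finger_force: 0.0
```

```bash
python3 -c "
from h import *
a=snap('scene','s4');b=snap('side','d4');w=snap('wrist','w4')
go([500,-200,290],97)
for z in(163,):print(proj(b,[537,-33,163]),proj(a,[537,-33,163]))
A=cv2.resize(w['img'][:,:,::-1],None,fx=.8,fy=.8)
B=cv2.resize(b['img'][140:235,195:323,::-1],(384,285),interpolation=cv2.INTER_CUBIC)
A=np.vstack([A,np.zeros((600-A.shape[0],A.shape[1],3),'uint8')]);B2=cv2.resize(a['img'][105:225,200:350,::-1],(384,307))
cv2.imwrite('pics/c4.png',np.hstack([A,np.vstack([B,B2])[:600]]));print(A.shape)"
```

```text
8.18 [460.4 -58.9 287.5] F [-0.9  0.3 -0.9] w 58.0 yaw 96.1 -> cm [ -2.44 -14.45  -0.22] deg [-0.1  0.2 -0.9]
(np.float64(257.092322261013), np.float64(188.93729712253557)) (np.float64(236.07367502736545), np.float64(167.19192657707347))Traceback (most recent call last):
  File "<string>", line 9, in <module>
    cv2.imwrite('pics/c4.png',np.hstack([A,np.vstack([B,B2])[:600]]));print(A.shape)
                              ~~~~~~~~~^^^^^^^^^^^^^^^^^^^^^^^^^^^^^
    return _nx.concatenate(arrs, 1, dtype=dtype, casting=casting)
           ~~~~~~~~~~~~~~~^^^^^^^^^^^^^^^^^^^^^^^^^^^^^^^^^^^^^^^
ValueError: all the input array dimensions except for the concatenation axis must match exactly, but along dimension 0, the array at index 0 has size 600 and the array at index 1 has size 592
```

Emit:
drive_tool(
  series=[
    [[0,-5,0],[0,0,-0.5],-1],
    [[-0.5,-10,0],[0,0,-1],-1],
    [[-2,-15,0],[0,0,-1],-1],
    [[-2.5,-17,0],[0,0,-1],-1],
    [[-2.5,-17,0],[0,0,-1],-1],
  ],
)

```text
clock: 8.8
ee_pos: [502.1, -223.1, 284.2]
orientation: [0.198, -3.134, -0.002]
force: [0.8, -0.7, -0.1]
grip_width: 85.4
finger_force: 0.0
```

```bash
python3 -c "
from h import *
a=load('s4');b=load('d4');w=snap('wrist','w5')
go([502,-233,290],97)
A=w['img'][:,:,::-1];A=np.vstack([A,cv2.resize(b['img'][140:194,195:323,::-1],(512,216),interpolation=cv2.INTER_CUBIC)])
B=cv2.resize(a['img'][135:235,228:276,::-1],(288,600),interpolation=cv2.INTER_CUBIC)
cv2.imwrite('pics/c4.png',np.hstack([A,B]))"
```

```text
8.85 [ 501.8 -222.2  284.6] F [-0.2 -0.4  0.2] w 85.6 yaw 97.3 -> cm [ 0.12 -1.08 -0.54] deg [ 0.1 -0.1  0.3]
```

View pics/c4.png

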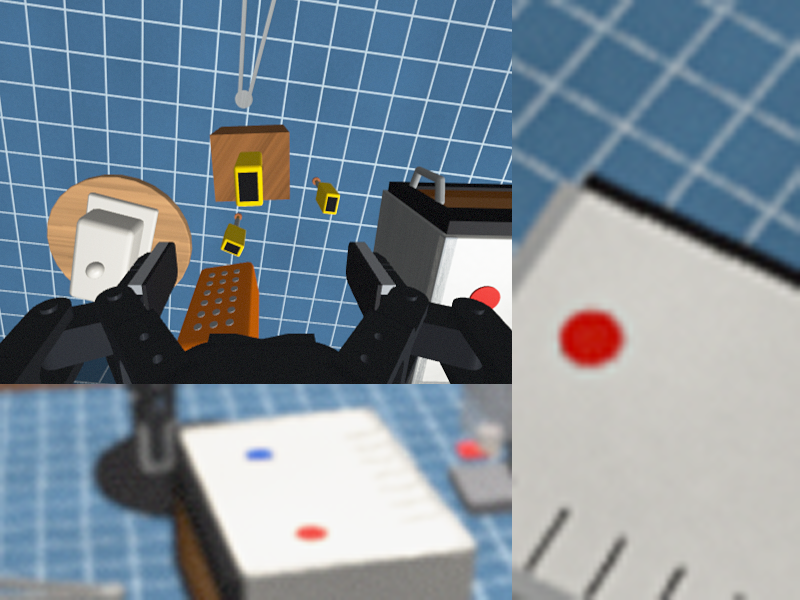

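The door is shut: the black frame is flush along the front edge in both side panels. In the wrist panel the probe's top face is centred at (249.5,187), and the finger pads are at (175,250) and (348,250). The grater stands beyond the probe at (220,265).

```bash
python3 -c "
from h import *
np.set_printoptions(precision=1,suppress=True)
w=load('w5');s=load('s0');d=load('d0');o=env.observe()
print(w['T'],o['ee_pos'])
S=lambda x,y:(s,160+(x+.5)/4-.5,110+(y+.5)/4-.5)
D=lambda x,y:(d,195+(x+.5)/4-.5,140+(y+.5)/4-.5)
print('top',[atz(w,*p,175) for p in((235,168),(262,167),(236,206),(264,204))])
print('stand',[atz(w,*p,100) for p in((211,136),(289,132),(215,201),(290,198))])
print('grater top',[atz(w,*p,198) for p in((205,268),(253,262),(180,346),(258,346))])
print('red',atz(w,484,298,172))
print('tri handle top ctr',tri((w,249.5,187),S(120.5,66)),tri((w,249.5,187),D(243,334)))
print('red tri',tri((w,484,298),S(324,325),D(311,149)))
# pads
for p in((150,296),(175,250),(348,250),(160,243)):
  c,r=ray(w,*p);print(p,[ (c+r*t)-o['ee_pos'] for t in(130,150,170)])
"
```

```text
[[  -0.1    0.9    0.3  426.8]
 [   1.     0.1    0.  -233.8]
 [   0.     0.3   -1.   433.3]
 [   0.     0.     0.     1. ]] [ 501.8 -222.2  284.6]
top [array([ 490.3, -249.1,  175. ]), array([ 486.3, -224.9,  175. ]), array([ 526.7, -244.5,  175. ]), array([ 521.4, -218.5,  175. ])]
stand [array([ 475.3, -284.1,  100. ]), array([ 459.7, -197.4,  100. ]), array([ 552.5, -273.4,  100. ]), array([ 537.3, -184. ,  100. ])]
grater top [array([ 582.1, -265.7,  198. ]), array([ 570.3, -222.6,  198. ]), array([ 675.6, -284.5,  198. ]), array([ 665.8, -206.1,  198. ])]
red [598.6  27.2 172. ]
tri handle top ctr (array([ 504.6, -232.5,  177.5]), [np.float64(1.8809044091334062), np.float64(1.8809044091333496)]) (array([ 507.3, -234. ,  173.2]), [np.float64(0.2722046678260644), np.float64(0.2722046678260468)])
red tri (array([598.1,  27.4, 171.1]), [np.float64(0.8788354498372065), np.float64(0.25312651920524476), np.float64(0.803629343154631)])
(150, 296) [array([  4.5, -45.3,  51.5]), array([ 16.7, -50.5,  36.5]), array([ 28.9, -55.7,  21.6])]
(175, 250) [array([-10. , -39.4,  39.6]), array([ -0. , -43.7,  22.8]), array([ 10., -48.,   6.])]
(348, 250) [array([-19.2,  32.3,  39.8]), array([-10.6,  39.1,  23. ]), array([-2. , 45.8,  6.3])]
(160, 243) [array([-12.6, -45.6,  39.8]), array([ -3. , -50.9,  23.1]), array([  6.5, -56.1,   6.3])]
```

The wrist camera agrees with the scene: red at (598,27,171), probe axis ≈ (505,-234), top ≈ 175, yaw ≈ 8.5°.

```bash
python3 -c "
from h import *
go([505,-234,129],98.4)"
```

```text
8.85 [ 501.8 -222.2  284.6] F [-0.2 -0.4  0.2] w 85.6 yaw 97.3 -> cm [-0.19 -1.24 15.56] deg [ 0.1 -0.1 -1.1]
```

Emit:
drive_tool(
  series=[
    [[-0.2,-1.2,1],[0,0,-1],-1],
    [[-0.2,-1.2,6],[0,0,-1],-1],
    [[-0.2,-1.2,11],[0,0,-1],-1],
    [[-0.2,-1.2,14],[0,0,-1],-1],
    [[-0.2,-1.2,15.5],[0,0,-1],-1],
  ],
)

```text
clock: 9.48
ee_pos: [504.6, -233.6, 128.8]
orientation: [0.229, -3.131, -0.002]
force: [-0.6, -0.1, 0.3]
grip_width: 85.3
finger_force: 0.0
```

```bash
python3 -c "
from h import *
go([505,-234,129],98.4)
w=snap('wrist','w6');a=snap('side','d6')
A=w['img'][:,:,::-1];B=cv2.resize(a['img'][170:270,215:290,::-1],(288,384),interpolation=cv2.INTER_CUBIC)
cv2.imwrite('pics/c6.png',np.hstack([A,B]))"
```

```text
9.47 [ 504.6 -233.6  128.8] F [-0.6 -0.1  0.3] w 85.3 yaw 98.4 -> cm [-0.04 -0.04 -0.02] deg [ 0.1 -0.1 -0. ]
```

View pics/c6.png

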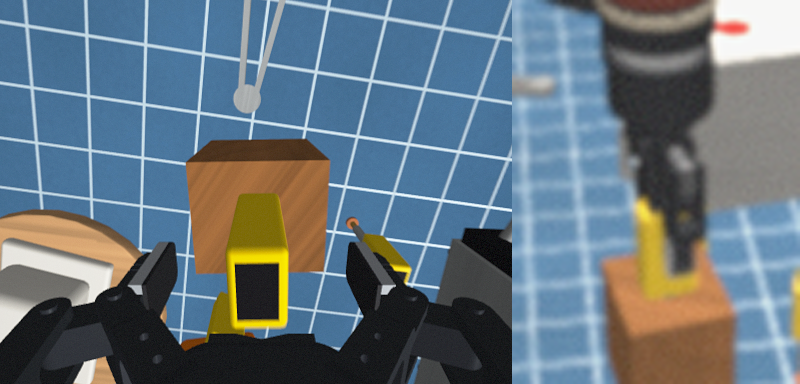

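The handle top at (258,288) sits centred between the pads at (165,265) and (360,265). I'll lower slightly and close.

Emit:
drive_tool(
  series=[
    [[0,0,0.6],[0,0,0],-1],
    [[0,0,0.6],[0,0,0],1],
    [[0,0,0.6],[0,0,0],1],
    [[0,0,0.6],[0,0,0],1],
    [[0,0,0.6],[0,0,0],1],
  ],
  squeeze=50,
)

```text
clock: 10.2
ee_pos: [505.8, -235.0, 125.1]
orientation: [-0.227, 3.133, -0.001]
force: [-1.4, -0.0, 3.4]
grip_width: 25.5
finger_force: 49.2
```

Emit:
drive_tool(
  series=[
    [[0,0,0],[0,0,0],1],
    [[0,0,-0.3],[0,0,0],1],
    [[0,0,-0.6],[0,0,0],1],
    [[0,0,-1],[0,0,0],1],
  ],
)

```text
clock: 10.7
ee_pos: [505.4, -234.6, 134.7]
orientation: [0.227, -3.133, -0.001]
force: [0.1, -0.4, -0.8]
grip_width: 25.7
finger_force: 49.0
```

Emit:
drive_tool(
  series=[
    [[0,0,-3],[0,0,0],1],
    [[0,0,-7],[0,0,0],1],
    [[0,0,-11],[0,0,0],1],
    [[0,0,-15],[0,0,0],1],
    [[0,0,-18],[0,0,0],1],
  ],
)

```text
clock: 11.32
ee_pos: [505.7, -234.8, 316.7]
orientation: [-0.227, 3.132, -0.001]
force: [0.8, -0.4, -1.4]
grip_width: 25.4
finger_force: 49.2
```

```bash
python3 -c "
from h import *
go([598,-26,314],96.5);a=snap('scene','s7');b=snap('side','d7')"
```

```text
11.32 [ 505.7 -234.8  316.7] F [ 0.8 -0.4 -1.4] w 25.4 yaw 98.3 -> cm [-12.14  19.33   0.26] deg [-0.1  0.1  1.8]
```

Emit:
drive_tool(
  series=[
    [[-1.5,3,0],[0,0,0],1],
    [[-4.5,8,0],[0,0,0],1],
    [[-7.5,14,0],[0,0,0],1],
    [[-10.5,20,0],[0,0,0],1],
    [[-12.5,24,0],[0,0,0],1],
  ],
)

```text
clock: 12.05
ee_pos: [594.7, 23.0, 313.7]
orientation: [0.228, -3.132, -0.0]
force: [1.3, -0.4, -0.9]
grip_width: 25.2
finger_force: 49.5
```

Emit:
drive_tool(
  series=[
    [[-0.2,0.4,1],[0,0,0],1],
    [[-0.2,0.4,2],[0,0,0],1],
    [[-0.2,0.4,2],[0,0,0],1],
  ],
)

```text
clock: 12.42
ee_pos: [595.1, 23.8, 293.3]
orientation: [0.225, -3.131, -0.0]
force: [-0.2, -0.4, -0.9]
grip_width: 25.5
finger_force: 49.5
```

```bash
python3 - <<'E'
from h import *
np.set_printoptions(precision=1,suppress=True)
go([598,27.3,290],98.3)
w=snap('wrist','w8');a=snap('scene','s8');b=snap('side','d8')
def comps(d,m,mn=6):
    r,g,bl=[d['img'][:,:,i].astype(int) for i in range(3)]
    n,l,st,c=cv2.connectedComponentsWithStats(eval(m).astype('uint8'))
    return [(st[i],c[i].round(1)) for i in range(1,n) if st[i,4]>=mn]
for n,d in(('s',a),('d',b)):
    print(n,'expected foot',proj(d,[598,27,212]),'red',proj(d,[598,27,172]))
    u,v=map(int,proj(d,[598,27,200]))
    print('orange',[x for x in comps(d,'(r>120)&(g>50)&(g<150)&(r-bl>50)&(r-g>30)') if abs(x[1][0]-u)<40 and abs(x[1][1]-v)<50])
    print('red',comps(d,'(r>150)&(g<110)&(bl<110)&(r-g>90)'))
    print('yellow',[x for x in comps(d,'(r>130)&(g>120)&(bl<80)',12)])
E
```

```text
12.43 [595.1  23.8 293.3] F [-0.2 -0.4 -0.9] w 25.5 yaw 98.2 -> cm [-0.3  0.3  0.3] deg [ 0.  -0.1 -0.1]
s expected foot (np.float64(239.89982083637753), np.float64(183.3181794870545)) red (np.float64(240.4422002317862), np.float64(190.66085025747248))
orange [(array([213, 178,   3,   3,   8], dtype=int32), array([213.9, 178.9])), (array([236, 183,  11,  13,  51], dtype=int32), array([240.7, 188.6]))]
red [(array([128, 166,   6,   2,   8], dtype=int32), array([130. , 166.8])), (array([236, 187,  10,   9,  66], dtype=int32), array([240.7, 191.3]))]
yellow [(array([231, 151,  13,  26, 185], dtype=int32), array([236.1, 165.9])), (array([206, 158,  11,  16,  89], dtype=int32), array([211.5, 166.4])), (array([164, 160,  11,  13,  66], dtype=int32), array([169.7, 166.4])), (array([125, 170,  21,   7,  34], dtype=int32), array([134.9, 173. ])), (array([141, 174,  13,  17,  30], dtype=int32), array([147.1, 183.8]))]
d expected foot (np.float64(272.55244493155215), np.float64(166.16109267170594)) red (np.float64(272.4789909697841), np.float64(176.5116114516007))
orange [(array([270, 171,   6,
[... 154 characters left out ...]
   8], dtype=int32), array([272. , 176.6])), (array([329, 209,   8,   8,   8], dtype=int32), array([332.5, 212.5])), (array([338, 217,   5,   4,   7], dtype=int32), array([339.6, 218.7])), (array([334, 228,  18,   6,  19], dtype=int32), array([342.7, 230.8]))]
yellow [(array([266, 129,  12,  24, 119], dtype=int32), array([269.8, 142.7])), (array([319, 211,  33,  22,  97], dtype=int32), array([336.7, 224.9])), (array([326, 213,  15,  11,  30], dtype=int32), array([333.6, 217. ])), (array([257, 221,   8,  16,  96], dtype=int32), array([260.8, 228.4])), (array([242, 239,   6,   6,  16], dtype=int32), array([243.9, 241.8])), (array([289, 245,   5,  13,  52], dtype=int32), array([290.8, 251. ]))]
```

```bash
python3 - <<'E'
from h import *
np.set_printoptions(precision=1,suppress=True,linewidth=200)
for n,m in(('s8','s0'),('d8','d0')):
    d=load(n)
    for x,y,z in((595,24,192),(595,24,186),(595,24,210),(595,24,270)): print(n,z,proj(d,[x,y,z]))
    u,v=map(int,proj(d,[595,24,192]))
    hsv=cv2.cvtColor(d['img'],cv2.COLOR_RGB2HSV)
    print('cols',u-9,'..',u+9)
    for r in range(v-16,v+10): print(r,' '.join('%3d/%3d/%3d'%tuple(hsv[r,c]) for c in range(u-6,u+8)))
E
```

```text
s8 192 (np.float64(239.92879289495153), np.float64(185.74357023244966))
s8 186 (np.float64(240.0106886115471), np.float64(186.84373104990055))
s8 210 (np.float64(239.67891027611432), np.float64(182.38672719309494))
s8 270 (np.float64(238.7976796625874), np.float64(170.54855747625191))
cols 230 .. 248
169  26/255/173  26/255/171  26/255/172  26/255/174  26/255/174  26/255/181  26/255/196  26/255/194  26/255/188  25/181/175  25/135/172  25/118/184  23/ 68/180  18/ 21/122
170  26/255/172  26/255/172  26/255/172  26/255/173  26/255/173  26/255/180  26/255/193  26/255/193  26/255/191  26/255/190  25/191/191  23/ 79/201  24/ 18/210  24/  7/188
171  26/255/172  26/255/171  26/255/174  26/255/173  26/255/174  26/255/178  27/255/189  27/255/194  26/255/190  26/252/190  24/106/195  21/ 24/205  23/  5/211  24/  6/211
172  26/255/172  26/255/170  26/255/171  26/255/172  26/255/174  26/255/176  26/255/188  27/255/194  26/255/189  25/157/190  21/ 45/200   0/  2/209  18/  6/210  21/  9/209
173  26/255/170  26/255/170  26/255/171  26/255/171  26/255/173  26/255/175  26/255/187  27/255/199  26/215/19
[... 7745 characters left out ...]
  30/  2/247
177  30/  1/247  30/  1/247  24/  5/247   9/ 32/245   3/107/243   1/154/243   1/174/243   1/176/244   1/176/244   1/170/243   2/145/244   4/ 86/245  12/ 21/246  30/  2/247
178  30/  1/247  30/  1/247  20/  3/247  16/ 18/245   6/ 56/244   5/ 97/243   2/121/242   2/131/243   2/126/243   3/113/243   4/ 89/243  10/ 49/244  17/  9/246  30/  1/247
179  30/  1/247  30/  1/247  30/  1/247  30/  3/247  20/  9/246  12/ 23/245   8/ 33/244  10/ 47/244  10/ 44/244  10/ 30/244  14/ 20/245  20/  9/246  30/  2/247  30/  1/247
180  30/  1/247  30/  1/247  30/  1/247  30/  1/247  45/  2/248  30/  2/247  30/  4/247  24/  5/246  24/  5/246  40/  3/248  40/  3/248  30/  1/247  30/  1/247  30/  1/247
```

The foot matches its predicted place under the TCP at (595,24), with its face at about z 190. I'll shift +3 mm in x and y, then descend gently watching the force.

Emit:
drive_tool(
  series=[
    [[-0.3,0.3,0.4],[0,0,0],1],
    [[-0.3,0.3,0.9],[0,0,0],1],
    [[-0.3,0.3,1.3],[0,0,0],1],
    [[-0.3,0.3,1.3],[0,0,0],1],
  ],
)

```text
clock: 13.08
ee_pos: [598.3, 28.4, 281.2]
orientation: [0.227, -3.133, -0.0]
force: [-0.1, 0.4, -2.0]
grip_width: 25.5
finger_force: 49.5
```

Emit:
drive_tool(
  series=[
    [[0,0,0.2],[0,0,0],1],
    [[0,0,0.4],[0,0,0],1],
    [[0,0,0.4],[0,0,0],1],
  ],
)

```text
clock: 13.45
ee_pos: [598.5, 28.4, 277.5]
orientation: [0.227, -3.133, -0.0]
force: [0.5, -0.2, -1.7]
grip_width: 25.5
finger_force: 49.5
```

Emit:
drive_tool(
  series=[
    [[0,0,0.2],[0,0,0],1],
    [[0,0,0.4],[0,0,0],1],
    [[0,0,0.4],[0,0,0],1],
  ],
)

```text
clock: 13.82
ee_pos: [598.7, 28.4, 273.7]
orientation: [-0.227, 3.133, -0.0]
force: [0.4, 0.1, 0.3]
grip_width: 25.6
finger_force: 49.7
```

Emit:
drive_tool(
  series=[
    [[0,0,0.1],[0,0,0],1],
    [[0,0,0.2],[0,0,0],1],
    [[0,0,0.2],[0,0,0],1],
  ],
)

```text
clock: 14.2
ee_pos: [598.7, 28.4, 271.7]
orientation: [-0.227, 3.133, -0.0]
force: [-0.3, 0.5, 1.9]
grip_width: 25.8
finger_force: 49.7
```

```bash
cat > f.py <<'E'
from h import *
F=[];P=[]
for i in range(12):
    grab_frame('wrist');o=env.observe();F.append(o['force']);P.append(o['ee_pos'])
F=np.array(F);print(o['clock'],F.mean(0).round(2),F.std(0).round(2),np.mean(P,0).round(2))
E
python3 f.py
```

```text
14.8 [-0.05 -0.2   1.13] [0.34 0.54 0.41] [598.63  28.38 271.72]
```

The measured contact force is about 2.45 N, or roughly 6 mm in. 2 mm more reaches half way.

Emit:
drive_tool(
  series=[
    [[0,0,0.1],[0,0,0],1],
    [[0,0,0.2],[0,0,0],1],
    [[0,0,0.2],[0,0,0],1],
  ],
)

```text
clock: 15.18
ee_pos: [598.6, 28.4, 269.6]
orientation: [-0.227, 3.133, -0.0]
force: [-0.0, 0.3, 1.6]
grip_width: 25.5
finger_force: 49.9
```

```bash
python3 f.py; python3 - <<'E'
from h import *
a=snap('scene','s9');b=snap('side','d9')
hs=cv2.cvtColor(a['img'],cv2.COLOR_RGB2HSV);print('foot expect top centre',proj(a,[598,27.3,178]),proj(b,[598,27.3,178]))
for n,d in(('s',a),('d',b)):
    hs=cv2.cvtColor(d['img'],cv2.COLOR_RGB2HSV);u,v=map(int,proj(d,[598,27.3,176]))
    q=hs[v-8:v+8,u-9:u+10].astype(int);k=(q[:,:,0]>=6)&(q[:,:,0]<=22)&(q[:,:,1]>90);r=(q[:,:,0]<6)&(q[:,:,1]>110)
    for m in(k,r):
        y,x=np.nonzero(m);print(n,len(x),x.mean()+u-9,y.mean()+v-8,x.min()+u-9,x.max()+u-9,y.min()+v-8,y.max()+v-8)
# door: front edge strip unchanged since shut?
s4=load('s4')['img'].astype(int);p=[proj(a,q) for q in([532,-10,160],[515,140,160])]
print(p,[ (a['img'][int(v)-3:int(v)+4,int(u)-3:int(u)+4].mean().round(),s4[int(v)-3:int(v)+4,int(u)-3:int(u)+4].mean().round()) for u,v in p])
E
```

```text
15.775 [ 0.45 -0.38  1.87] [0.39 0.43 0.68] [598.61  28.38 269.71]
foot expect top centre (np.float64(240.44996820108656), np.float64(189.63817608841202)) (np.float64(272.47590268450364), np.float64(174.94060764525818))
s 29 241.0344827586207 190.58620689655172 238 244 188 193
s 37 240.1081081081081 192.0 236 245 187 195
d 10 272.1 175.9 270 274 175 177
d 9 272.77777777777777 177.33333333333334 270 275 176 178
[(np.float64(243.51997675082256), np.float64(170.32377976899056)), (np.float64(290.1113139622995), np.float64(191.45435209087753))] [(np.float64(99.0), np.float64(172.0)), (np.float64(150.0), np.float64(148.0))]
```

The force is about 3.2 N, so the tip is roughly half way in, and the foot is centred on the spot to within about 1–2 mm. Handing in.

```bash
python3 -c "
from bench import env
print(env.job_done())"
```

```text
the job is handed in; nothing more can be done
None
```

I shut the door onto its catch and handed the job in with the probe held upright on the red spot: about 3.2 N by the force sensor, so the tip is about half way in; the hand-in returned no verdict.

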